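Cover the sample and set the beam-splitter rod for a split exposure

ROBOT

A 6-joint arm with a two-finger parallel gripper is mounted at the origin on the work surface. World frame = base frame: x ahead of the robot, y to its left, z up, the work surface at z = 0. Lengths are in m, angles in rad, forces in N, time in s.
With the tool pointing down it reaches from about 0.25 to 0.775 m from the base axis. Payload 4 kg.
Tool frame: the origin (TCP) lies at the very end of the fingers, on their centre line; the grasp point (between the pads) lies 19 mm behind it (robot.tcp_to_grasp is the distance from the TCP to the grasp point, in m); z points along the fingers, y is the line along which they close (so a half turn about z gives the same grasp; the last joint's range is limited). The gripper opens to 94 mm and grips with 3 to 60 N. Pads are 16 mm wide; open, the fingers measure 119 mm over their backs; the gripper's body (75 mm by 177 mm) begins 78 mm behind the grasp point.
Start: joints at [1.033, 0.087, 1.371, -0, 1.684, -0.103], TCP at [0.232, 0.499, 0.206] pointing down, gripper open.
Joint ranges: [-3.1, 3.1], [-0.76, 2.03], [0.27, 2.55], [-1.08, 4.22], [0.17, 2.65], [-2.57, 2.57]. Speed limits (rad/s): [2.79, 2.79, 3.14, 3.14, 3.14, 3.14].

INTERFACE

Orientations are given as [roll, pitch, yaw] about the fixed x, y, z axes, in that order (R = Rz(yaw) Ry(pitch) Rx(roll)).
In Python, from bench import robot, cam, status gives the robot as it stands (robot), with the cameras (cam) and the readings (status).
- The arm moves only by the tool nudge_tcp, called as name(argument=value, ...), one argument or row to a line, values as JSON. Schema: {"type":"object","properties":{"steps":{"type":"object","properties":{"aperture":{"type":"array","items":{"type":"number"},"minItems":1,"maxItems":20},"sx":{"type":"array","items":{"type":"number"},"minItems":1,"maxItems":20},"sy":{"type":"array","items":{"type":"number"},"minItems":1,"maxItems":20},"sz":{"type":"array","items":{"type":"number"},"minItems":1,"maxItems":20},"rz":{"type":"array","items":{"type":"number"},"minItems":1,"maxItems":20}},"additionalProperties":false,"required":["aperture","sx","sy","sz","rz"]},"only":{"type":"string"},"quiet":{"type":"boolean"},"lines":{"type":"string"}},"required":["steps"],"additionalProperties":false}. steps is an object with one list for each field, all of the same length, 1 to 20, a row being the entries at one place: aperture (the finger opening in m), sx, sy, sz (the shift in m), rz (a turn about the tool's z in rad); each row shifts and turns the commanded pose from where the row before left it, along the tool's axes as they then stand; what a row does not reach is not made up. A row lasts 1/12 s, in which the tool goes at most 0.0417 m and 0.125 rad, less where a joint would pass 70% of its speed; a pose out of reach is approached as far as the arm can. The fingers move at their own pace and stop on an object; the grip force is fixed at half the most. Time passes only in rows, so rows that do not move let the fingers close. The tool returns the time, the measured TCP pose, the force, the opening and the grip force at its end. only (a regular expression) keeps the lines of the reply that match it, lines (a string "A,B") keeps lines A to B, and quiet returns only ok. Input that does not fit is refused with a message, and nothing moves.
- status.get_obs(): the state, without advancing time (a new reading comes with each control period).
- cam.snapshot(name): name is "scene" or "top" or "wrist"; returns a dict with "color" (420x560x3 uint8, blue, green, red), "fx", "fy", "cx", "cy" (pixels), "extrinsics" (4x4, takes a point from world to camera coordinates). Camera axes: x right, y down, z forward; pixel columns grow to the right and rows downward; lengths in m; the calibration is good to about 2 mm. A picture is of the moment at which its call begins. There is no depth.
- robot.close_job(): hands the job in; it is judged then, once.
The state is a dict: "time": time; "joint_positions": joint angles; "qvel": joint speeds; "joint_torque": joint torques, N m; "tool_pos": TCP position; "ee_rot": TCP orientation; "wrist_force": force on the tool from outside, world axes, zero at the start; "wrist_torque": the same for the moment, N m; "width": finger opening in m; "finger_force": force on a finger pad.
Only numpy, scipy, OpenCV 4.12 (cv2) and the standard library are available. Lean on these libraries where they do the work, as an engineer would, in place of code of your own. Each camera call takes 0.05 s, during which the arm holds its last target. There are 200 camera calls.

TASK

Get the imaging unit ready and take an exposure: stand the large open dish from the tray inside the white ring on the black stage, then set the large black cover on it so that it sits level and fully down over the dish's rim, lowering both rather than dropping them. Then pull the beam-splitter rod on the unit's side out from fully in to its middle click, leave it there, and last of all press the capture button fully down and let it come up. Leave everything else where it is.

Things in the scene. Friction and masses are not known exactly. Their poses are not given: they have to be found in the camera images.
- imager: Imaging unit, fixed: white box with a black stage plate 220 (x) by 250 (y) mm, top 106 mm above the table. Origin: centre of its underside; x away from the robot at yaw 0, y left, z up. On the plate: white ring, push button, and at the far right corner (x +68, y -82 mm) a fixed camera head 58 mm square, 61 mm high. Fixed round focus knob on the left flank; the rod leaves the right (-y) flank.
- stage_seat (a point): Centre of the white ring, at the height of the stage plate's upper face on which the dish stands. The ring is fixed, 66 mm inside diameter, 92 mm outside, 4 mm high. Axes as imager.
- dish: The large dish: open white round plastic dish, 60 mm outside diameter, 20 mm high, walls and floor 3 mm, about 40 g. Origin: centre of its underside; z is up. Starts upright in the tray.
- cover: The large cover: black cap, 72 mm outside diameter, with an aluminium grip post 18 mm in diameter on its middle. Skirt 66 mm inside; its lower edge at z = 0, the ceiling that rests on the rim at z = 6 mm, cap's top at 9 mm, post from 9 to 37 mm. About 60 g. Origin: centre of the skirt's lower edge; z up. Starts upright in the tray; seated on the large dish its origin is 14 mm above the dish's.
- rod (a joint): Beam-splitter rod, sliding level out of the unit's right flank: 0 m = fully in (start), 0.020 = middle click, 0.040 = fully out (stop). Sprung detents: about 4 N to leave the in position; let go anywhere from 0.0125 to 0.0275 it snaps to within about 1 mm of the middle. One dark groove shows on the rod at the middle click, two when fully out, none when in.
- rod_knob (a point): Centre of the round aluminium knob on the rod's end: 19 mm diameter, 22 mm long along the rod, its axis level, 75 mm above the table. It moves with the rod. When the rod is in, the knob's centre is 33 mm off the flank. Site axes as imager: the rod is pulled out along -y.
- capture (a joint): Capture button, pressed straight down: 0 = up, 0.006 m = fully down; springs back; about 4 N when fully down.
- capture_top (a point): Centre of the steel capture button's upper face (26 mm diameter, in a grey housing on the stage plate). z is up.
- tray: Shallow grey steel tray fixed to the table, 240 (x) by 260 (y) mm, floor 3 mm thick, rim 10 mm high. Origin: centre of its underside. The two dishes and the two covers stand on its floor in four places, about 110 by 120 mm apart, in any order.
- small_dish: Bystander in the tray: white dish 35 mm in diameter, 14 mm high. Origin: centre of its underside.
- small_cover: Bystander in the tray: black cap 45 mm in diameter with a thin post (12 mm), 37 mm high in all. Origin: centre of its underside.
- oil_bottle: Bystander: amber glass bottle, 32 mm in diameter, 65 mm high, standing. Origin: centre of its underside.
- profile: Bystander: offcut of aluminium profile, 50 by 90 by 50 mm. Origin: centre of its underside.
- objective: Bystander: steel microscope objective standing upright, 30 mm in diameter, 41 mm high. Origin: centre of its underside.
- slide_box: Bystander: closed grey plastic box, 85 by 100 by 32 mm. Origin: centre of its underside.
- screwdriver: Bystander: screwdriver with a black handle, 150 mm long, lying near the robot. Origin: near its middle, on the table.

How it is judged:
On the way, in this order (a step that is already met when the one before it is completed fails the run):
1. the large dish stands flat inside the white ring (horizontal distance between dish and stage_seat below 0.005 m and z of dish in the frame of stage_seat between -0.003 and 0.003 m and angle between dish's own z axis and vertical below 0.06 rad), for 0.2 s.
2. the large cover sits level and fully down on the dish in the ring (all of step 1 and horizontal distance between cover and dish below 0.006 m and z of cover in the frame of dish between 0.0115 and 0.0165 m and angle between cover's own z axis and vertical below 0.06 rad), for 0.2 s.
3. the rod is at its middle click (all of step 2 and value of joint rod between 0.0165 and 0.0235 m), for 0.3 s.
4. the capture button is pressed fully down with all set (all of step 3 and value of joint capture above 0.0048 m), for 0.02 s.
At the end, for the whole second after the job is handed in: Large dish flat in the white ring (5 mm of centre, 3 mm in height, 0.06 rad); large cover fully down on its rim (6 mm of the dish's centre, its origin 11.5 to 16.5 mm above the dish's, 0.06 rad of level); rod within 3.5 mm of its middle click; button up again; dish and cover at rest (all of step 3 and value of joint capture below 0.002 m and linear speed of each of dish, cover below 0.02 m/s); the robot touches nothing.
It fails at once if another thing (small dish, small cover, bottle, profile, objective, slide box, screwdriver) is moved by more than 25 mm (distance of any of small_dish, small_cover, oil_bottle, profile, objective, slide_box, screwdriver from where it was at the start of the episode above 0.025 m).
It fails at once if the dish is dropped (falls free faster than 0.45 m/s, about 10 mm) (contact force between the fingers and dish below 0.05 N and linear speed of dish above 0.45 m/s).
It fails at once if the cover is dropped (falls free faster than 0.45 m/s, about 10 mm) (contact force between the fingers and cover below 0.05 N and linear speed of cover above 0.45 m/s).
It also fails if it takes over 69 s, if anything falls off the work surface, if the arm or the gripper's body presses on something with over 40 N, if the wrist force passes 120 N, or if a joint passes its speed limit or range.

## Working session

There is one attempt and no reset: what is moved stays moved. The work goes in short steps, Python scripts to look and compute and a tool call to move; the robot and the scene stay as the last step left them, time stands still between calls to the robot, and variables do not carry over. Pictures are saved under pics/ and viewed, at most 10 in all, crops included, and the job is handed in when it is done.

```bash
ls; mkdir -p pics; python3 - <<'E'
from bench import robot, cam, status
import cv2,numpy as np
o=status.get_obs();print({k:np.round(v,3) for k,v in o.items()})
for n in("top","scene"):
    s=cam.snapshot(n);cv2.imwrite(f"pics/{n}0.png",s["color"]);np.savez(f"pics/{n}0.npz",**s);print(n,s["fx"],s["cx"],s["cy"],np.round(s["extrinsics"],3).tolist())
E
```

```text
bench.py
pics
{'time': np.float64(0.0), 'joint_positions': array([ 1.033,  0.088,  1.372, -0.   ,  1.684, -0.103]), 'qvel': array([ 0.   ,  0.001,  0.001,  0.001,  0.   , -0.002]), 'joint_torque': array([-0.0000e+00, -3.4017e+01, -3.0244e+01,  7.2000e-02,  3.3000e-02,
       -0.0000e+00]), 'tool_pos': array([0.231, 0.498, 0.204]), 'ee_rot': array([-3.139, -0.   ,  2.707]), 'wrist_force': array([-0.136,  0.418, -0.439]), 'wrist_torque': array([-0.002, -0.033, -0.006]), 'finger_force': np.float64(0.0), 'width': np.float64(0.094)}
top 515.3955253741836 278.73035177931973 195.49614317892 [[-0.029, -0.999, -0.015, -0.002], [-0.987, 0.031, -0.155, 0.57], [0.156, 0.01, -0.988, 1.48], [0.0, 0.0, 0.0, 1.0]]
scene 391.72965726776084 279.79535398005135 207.2386318562501 [[-0.299, 0.954, 0.006, 0.187], [0.814, 0.259, -0.52, -0.393], [-0.498, -0.15, -0.854, 1.254], [0.0, 0.0, 0.0, 1.0]]
```

View pics/top0.png

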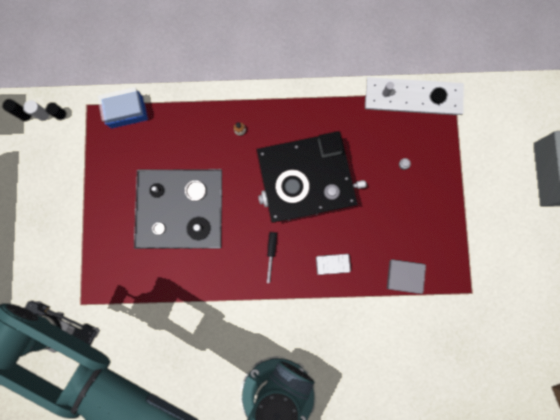

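View pics/scene0.png

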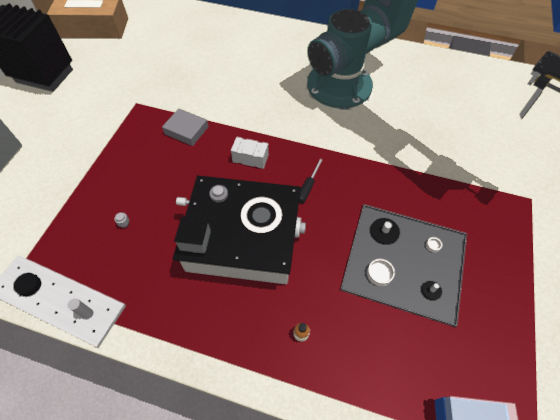

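The top view shows the large dish near (195,190), large cover (199,228), ring (292,186), button (332,191) and knob (361,184). In the scene view they are near (381,272), (386,230), (262,215), (219,192) and (182,202).

```bash
cat > h.py <<'E'
import numpy as np,cv2
def load(n): return dict(np.load(f"pics/{n}.npz"))
def ray(s,u,v):
    E=s["extrinsics"];R=E[:3,:3];c=-R.T@E[:3,3]
    return c,R.T@np.array([(u-s["cx"])/s["fx"],(v-s["cy"])/s["fy"],1])
def on(s,u,v,z):
    c,d=ray(s,u,v);return c+d*(z-c[2])/d[2]
def proj(s,p):
    E=s["extrinsics"];q=E[:3,:3]@np.array(p)+E[:3,3];return np.array([s["cx"]+s["fx"]*q[0]/q[2],s["cy"]+s["fy"]*q[1]/q[2]])
def two(a,ua,b,ub):
    c1,d1=ray(a,*ua);c2,d2=ray(b,*ub)
    t=np.linalg.lstsq(np.c_[d1,-d2],c2-c1,rcond=None)[0]
    p,q=c1+t[0]*d1,c2+t[1]*d2;return (p+q)/2,np.linalg.norm(p-q)
def blob(s,u,v,r,lo,hi,minA=8):
    """biggest gray blob lo..hi in a window; returns centre of its outer contour ellipse, axes"""
    g=cv2.cvtColor(s["color"],cv2.COLOR_BGR2GRAY)[v-r:v+r+1,u-r:u+r+1]
    k=8;g=cv2.resize(g,None,fx=k,fy=k,interpolation=cv2.INTER_CUBIC)
    cs,_=cv2.findContours(cv2.inRange(g,lo,hi),cv2.RETR_EXTERNAL,cv2.CHAIN_APPROX_NONE)
    c=max(cs,key=cv2.contourArea);h=cv2.convexHull(c);e=cv2.fitEllipse(h)
    f=lambda x:(np.array(x)+.5)/k-.5
    return f(e[0])+[u-r,v-r],np.array(e[1])/k
E
python3 - <<'E'
from h import *
T,S=load("top0"),load("scene0")
for n,z,a,b in [("dish",.023,(195,190,16,130,255),(381,272,20,150,255)),("post",.040,(197,228,7,110,255),(387,227,8,110,255)),
 ("ring",.110,(292,186,22,150,255),(262,215,26,150,255)),("button",.12,(332,191,11,110,255),(219,192,12,130,255)),("knob",.075,(361,184,9,120,255),(182,202,9,120,255))]:
    ca,ea=blob(T,*a);cb,eb=blob(S,*b)
    print(n,ca.round(1),ea.round(1),cb.round(1),eb.round(1),on(T,*ca,z).round(4),on(S,*cb,z).round(4),[np.round(x,4) for x in two(T,ca,S,cb)])
def crop(s,u,v,w,h,k): return cv2.resize(s["color"][v:v+h,u:u+w],None,fx=k,fy=k,interpolation=cv2.INTER_CUBIC)
a=crop(T,130,130,250,130,3.2);b=crop(S,165,160,250,50+80,3.2)
cv2.imwrite("pics/c.png",cv2.resize(np.vstack([a,b]),(577,600)))
cv2.imwrite("pics/c.png",cv2.resize(np.vstack([a,b]),None,fx=.72,fy=.72))
E
```

```text
dish [194.2 190. ] [22.2 22.6] [381.4 271. ] [24.8 28.4] [0.5977 0.2356 0.023 ] [0.6022 0.2364 0.023 ] [array([0.5989, 0.2371, 0.016 ]), np.float64(0.0006)]
post [196.3 227.2] [7.3 7.6] [387.1 226.4] [ 8.3 11.4] [0.4836 0.2268 0.04  ] [0.4925 0.2275 0.04  ] [array([0.4848, 0.2291, 0.0275]), np.float64(0.0003)]
ring [291.9 185.8] [32.8 33.5] [261.  214.5] [35.9 41.4] [ 0.586  -0.0577  0.11  ] [ 0.5908 -0.0561  0.11  ] [array([ 0.5872, -0.0577,  0.1032]), np.float64(0.0003)]
button [331.3 191.5] [13.9 14.2] [218.1 192.2] [14.1 16.7] [ 0.5648 -0.1678  0.12  ] [ 0.5701 -0.1659  0.12  ] [array([ 0.5659, -0.1685,  0.1129]), np.float64(0.0001)]
knob [360.1 183.9] [ 7.2 12.4] [181.5 200.8] [ 8.3 14.1] [ 0.5917 -0.2561  0.075 ] [ 0.5933 -0.2563  0.075 ] [array([ 0.5922, -0.2568,  0.0731]), np.float64(0.0008)]
```

View pics/c.png

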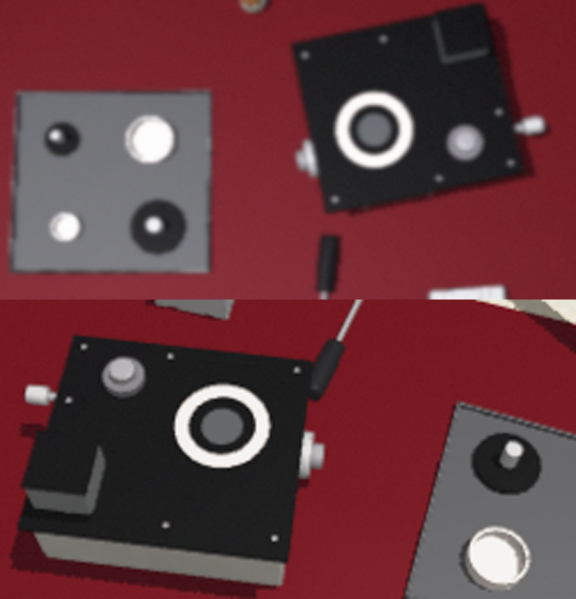

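Ring, dish, cover post, button and knob are all clear, and the unit is yawed about 11°. The two views differ by a few mm, so I'll refine with the wrist camera. First I'll get the yaw from the plate screws, then turn.

```bash
cat >> h.py <<'E'
def goto(x,y,z,yaw=None):
    from bench import robot, cam, status
    o=status.get_obs();r=o["ee_rot"];p=o["tool_pos"]
    cr,cp,cy=np.cos(r);sr,sp,sy=np.sin(r)
    R=np.array([[cy,-sy,0],[sy,cy,0],[0,0,1]])@np.array([[cp,0,sp],[0,1,0],[-sp,0,cp]])@np.array([[1,0,0],[0,cr,-sr],[0,sr,cr]])
    print("at",p.round(4),r.round(4),"tool delta",(R.T@(np.array([x,y,z])-p)).round(4),"turn",None if yaw is None else round(r[2]-yaw,3))
E
python3 - <<'E'
from h import *
T=load("top0")
P=[on(T,130+u/2.304,130+v/2.304,.106) for u,v in [(305,55),(383,39),(335,200),(439,178),(511,163),(330,212),(532,175)]]
for i,j in [(0,1),(2,3),(2,4),(5,6)]:
    d=P[j]-P[i];print(np.arctan2(d[0],-d[1]))
d=P[2]-P[0];print(np.arctan2(d[1],-d[0])*-1, np.arctan2(-d[1],-d[0]), np.round(P,3)[:,:2].tolist())
E
```

```text
0.17505616498980886
0.17911770613487923
0.17785462226769602
0.1515225317053532
0.17496463678352844 0.17496463678352844 [[0.683, 0.024], [0.7, -0.074], [0.5, -0.008], [0.523, -0.137], [0.539, -0.226], [0.485, -0.002], [0.523, -0.25]]
```

nudge_tcp(
  steps={"aperture":[0.094, 0.094, 0.094, 0.094, 0.094, 0.094, 0.094, 0.094], "sx":[0, 0, 0, 0, 0, 0, 0, 0], "sy":[0, 0, 0, 0, 0, 0, 0, 0], "sz":[0, 0, 0, 0, 0, 0, 0, 0], "rz":[0.12, 0.12, 0.12, 0.12, 0.12, 0.12, 0.12, 0.1]},
)

```text
time: 0.77
tool_pos: [0.2315, 0.4985, 0.2048]
ee_rot: [-3.141, 0.001, 1.761]
wrist_force: [0.3, 0.6, 0.8]
width: 0.0943
finger_force: 0.0
```

```bash
python3 -c "
from h import *
goto(.560,.236,.2,1.755)"
```

```text
at [0.2315 0.4985 0.2048] [-3.1408e+00  9.0000e-04  1.7611e+00] tool delta [-0.3199  0.2729  0.0049] turn 0.006
```

nudge_tcp(
  steps={"aperture":[0.08, 0.08, 0.08, 0.08, 0.08, 0.08, 0.08, 0.08, 0.08, 0.08, 0.08, 0.08, 0.08, 0.08, 0.08, 0.08, 0.08], "sx":[-0.022, -0.022, -0.022, -0.022, -0.022, -0.022, -0.022, -0.022, -0.022, -0.022, -0.022, -0.022, -0.022, -0.022, -0.020, 0, 0], "sy":[0.021, 0.021, 0.021, 0.021, 0.021, 0.021, 0.021, 0.021, 0.021, 0.021, 0.021, 0.021, 0.021, 0.021, 0.018, 0, 0], "sz":[0.003, 0.003, 0.003, 0.003, 0.003, 0.003, 0.003, 0.003, 0.003, 0.003, 0.003, 0.003, 0.003, 0.003, 0.003, 0, 0], "rz":[0.014, 0, 0, 0, 0, 0, 0, 0, 0, 0, 0, 0, 0, 0, 0, 0, 0]},
)

```text
time: 2.18
tool_pos: [0.5984, 0.2319, 0.1589]
ee_rot: [-3.139, -0.0, 1.75]
wrist_force: [-0.1, 0.6, -1.0]
width: 0.0802
finger_force: 0.0
```

```bash
python3 - <<'E'
from h import *
from bench import robot, cam, status
goto(.6,.236,.16,1.747)
s=cam.snapshot("wrist");cv2.imwrite("pics/w1.png",s["color"]);np.savez("pics/w1.npz",**s)
print(s["fx"],s["cx"],s["cy"],np.round(s["extrinsics"],3).tolist(),proj(s,[.6,.236,.023]))
E
```

```text
at [0.5984 0.2319 0.1589] [-3.1387e+00 -1.0000e-04  1.7504e+00] tool delta [ 0.0038  0.0023 -0.0012] turn 0.003
339.11738790005813 283.511674810944 211.0942613474538 [[0.984, 0.179, -0.003, -0.629], [0.174, -0.955, 0.239, 0.104], [0.04, -0.235, -0.971, 0.375], [0.0, 0.0, 0.0, 1.0]] [287.19467799 198.9022195 ]
```

View pics/w1.png

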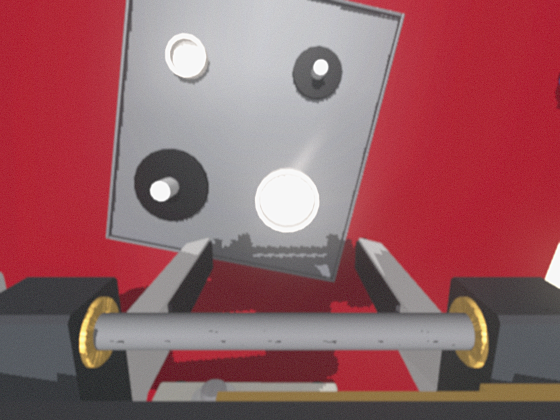

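The wrist view shows the large dish at (287,200) between the finger directions, and the large cover's post top at (160,191).

```bash
python3 - <<'E'
from h import *
W,T,S=load("w1"),load("top0"),load("scene0")
c,e=blob(W,287,200,42,200,255);print("dish",c,e,on(W,*c,.023).round(4))
for n,a in(("T",blob(T,195,190,16,130,255)[0]),("S",blob(S,381,272,20,150,255)[0])): print(n,[np.round(q,4) for q in two(W,c,dict(T=T,S=S)[n],a)])
c,e=blob(W,160,191,14,180,255);print("post",c,e,on(W,*c,.04).round(4))
c,e=blob(W,172,185,44,0,75);print("cap",c,e,on(W,*c,.010).round(4))
goto(*on(W,*blob(W,287,200,42,200,255)[0],.023)[:2],.011)
E
```

```text
dish [288.15804291 196.67329407] [64.15542603 74.60849762] [0.6005 0.2383 0.023 ]
T [array([0.6001, 0.2369, 0.0142]), np.float64(0.0017)]
S [array([0.6005, 0.2372, 0.019 ]), np.float64(0.0006)]
post [162.07254791 188.90964222] [21.10836411 26.78062057] [0.4879 0.2284 0.04  ]
cap [171.02305603 184.65906525] [69.66465759 75.1857605 ] [0.4862 0.2269 0.01  ]
at [0.5978 0.2329 0.1596] [-3.1395e+00 -5.0000e-04  1.7520e+00] tool delta [0.0047 0.004  0.1485] turn None
```

nudge_tcp(
  steps={"aperture":[0.08, 0.08, 0.08, 0.08, 0.08, 0.08, 0.08, 0.08, 0.08, 0.08], "sx":[0.0038, 0, 0, 0, 0, 0, 0, 0, 0, 0], "sy":[0.0029, 0, 0, 0, 0, 0, 0, 0, 0, 0], "sz":[0.02, 0.02, 0.02, 0.02, 0.02, 0.02, 0.02, 0.0085, 0, 0], "rz":[0, 0, 0, 0, 0, 0, 0, 0, 0, 0]},
)

```text
time: 3.07
tool_pos: [0.5997, 0.2382, 0.0123]
ee_rot: [-3.141, -0.0, 1.754]
wrist_force: [0.7, -0.2, 0.4]
width: 0.0803
finger_force: 0.0
```

nudge_tcp(
  steps={"aperture":[0.05, 0.05, 0.05, 0.05, 0.05, 0.05, 0.05, 0.05], "sx":[0, 0, 0, 0, 0, 0, 0, 0], "sy":[0, 0, 0, 0, 0, 0, 0, 0], "sz":[0, 0, 0, 0, 0, 0, 0, 0], "rz":[0, 0, 0, 0, 0, 0, 0, 0]},
)

```text
time: 3.73
tool_pos: [0.6011, 0.2376, 0.0135]
ee_rot: [3.139, -0.0, 1.753]
wrist_force: [-0.8, -0.3, 5.1]
width: 0.0584
finger_force: 29.7
```

nudge_tcp(
  steps={"aperture":[0.05, 0.05, 0.05, 0.05, 0.05, 0.05, 0.05, 0.05, 0.05, 0.05], "sx":[0, 0, 0, 0, 0, 0, 0, 0, 0, 0], "sy":[0, 0, 0, 0, 0, 0, 0, 0, 0, 0], "sz":[-0.005, -0.015, -0.02, -0.03, -0.03, -0.03, -0.03, -0.03, 0, 0], "rz":[0, 0, 0, 0, 0, 0, 0, 0, 0, 0]},
)

```text
time: 4.57
tool_pos: [0.6013, 0.2375, 0.2044]
ee_rot: [3.137, -0.0, 1.753]
wrist_force: [0.8, 0.3, -0.5]
width: 0.0581
finger_force: 29.7
```

```bash
python3 - <<'E'
from h import *
from bench import robot, cam, status
goto(.588,-.057,.2)
s=cam.snapshot("wrist");cv2.imwrite("pics/w2.png",s["color"]);np.savez("pics/w2.npz",**s)
o=status.get_obs();p=o["tool_pos"];print(proj(s,p),proj(s,p+[0,0,.012]))
E
```

```text
at [0.6013 0.2375 0.2044] [ 3.1369e+00 -5.0000e-04  1.7527e+00] tool delta [-0.2873 -0.0664  0.0039] turn None
[282.93474387 253.22477449] [283.00641913 261.27436524]
```

View pics/w2.png

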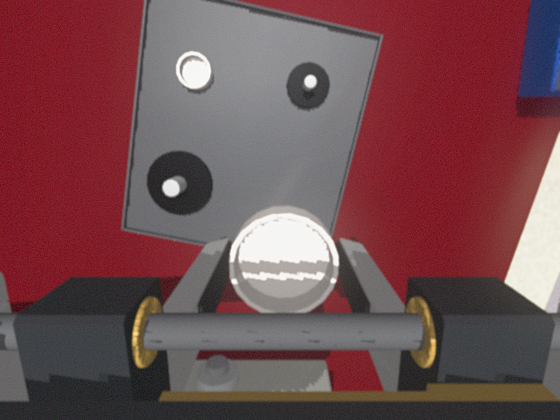

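The dish is held level and centred: its rim centre is near (284,260.5), and the TCP predicts (283,261). Next I'll go to a stand-off point where the wrist camera can see the ring.

nudge_tcp(
  steps={"aperture":[0.05, 0.05, 0.05, 0.05, 0.05, 0.05, 0.05, 0.05, 0.05, 0.05, 0.05, 0.05, 0.05, 0.05, 0.05, 0.05, 0.05, 0.05, 0.05], "sx":[-0.01, -0.02, -0.025, -0.025, -0.025, -0.025, -0.025, -0.025, -0.025, -0.025, -0.025, -0.025, -0.025, -0.025, -0.025, -0.02, -0.017, 0, 0], "sy":[-0.002, -0.004, -0.0045, -0.0045, -0.0045, -0.0045, -0.0045, -0.0045, -0.0045, -0.0045, -0.0045, -0.0045, -0.0045, -0.0045, -0.0045, -0.004, -0.002, 0, 0], "sz":[-0.004, -0.004, -0.004, -0.004, 0, 0, 0, 0, 0, 0, 0, 0, 0, 0, 0, 0, 0, 0, 0], "rz":[0, 0, 0, 0, 0, 0, 0, 0, 0, 0, 0, 0, 0, 0, 0, 0, 0, 0, 0]},
)

```text
time: 6.2
tool_pos: [0.6007, -0.1617, 0.2156]
ee_rot: [-3.138, -0.003, 1.751]
wrist_force: [-0.7, 0.2, -0.8]
width: 0.0584
finger_force: 29.7
```

```bash
python3 - <<'E'
from h import *
from bench import robot, cam, status
s=cam.snapshot("wrist");cv2.imwrite("pics/w3.png",s["color"]);np.savez("pics/w3.npz",**s)
print(proj(s,[.5895,-.056,.11]));goto(.5895,-.056,.16,1.747)
E
```

```text
[294.97784593  80.2708366 ]
at [ 0.601  -0.1607  0.2161] [-3.1388e+00 -2.4000e-03  1.7522e+00] tool delta [0.105  0.0077 0.0564] turn 0.005
```

View pics/w3.png

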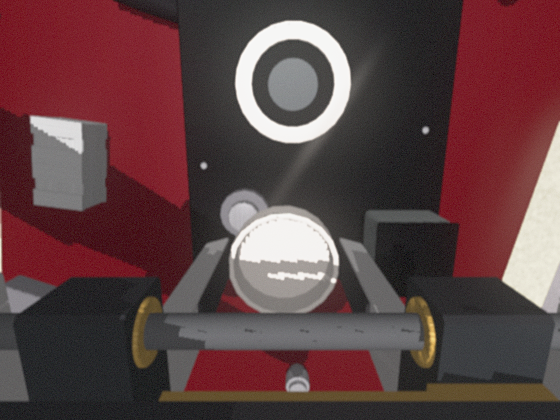

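The ring is in full view at about (293,82); the plate edges run vertically in the picture, so the yaw is right.

```bash
python3 - <<'E'
from h import *
W=load("w3")
for th in(170,200,225):
    c,e=blob(W,293,82,75,th,255);p=on(W,*c,.11);print(c,e,p.round(4))
c,e=blob(W,242,213,26,165,255);print("btn",c,e,on(W,*c,.12).round(4))
goto(*p[:2],.16,1.747)
E
```

```text
[292.60886383  81.36047363] [115.57932281 122.7397995 ] [ 0.5878 -0.0571  0.11  ]
[292.59130859  81.32556915] [114.90963745 122.03031921] [ 0.5878 -0.0571  0.11  ]
[292.57913208  81.29413605] [114.21841431 121.30596924] [ 0.5878 -0.0571  0.11  ]
btn [256.97969055 232.46271896] [25.25999069 54.50373459] [ 0.5805 -0.1823  0.12  ]
at [ 0.601  -0.1607  0.2161] [-3.1388e+00 -2.4000e-03  1.7522e+00] tool delta [0.1042 0.0058 0.0564] turn 0.005
```

nudge_tcp(
  steps={"aperture":[0.05, 0.05, 0.05, 0.05, 0.05, 0.05, 0.05, 0.05, 0.05, 0.05, 0.05], "sx":[0.01, 0.02, 0.025, 0.02, 0.015, 0.01, 0.0049, 0, 0, 0, 0], "sy":[0.0007, 0.001, 0.0015, 0.0015, 0.001, 0.001, 0, 0, 0, 0, 0], "sz":[0, 0, 0.01, 0.01, 0.01, 0.015, 0.015, 0.015, 0.006, 0, 0], "rz":[0.005, 0, 0, 0, 0, 0, 0, 0, 0, 0, 0]},
)

```text
time: 7.17
tool_pos: [0.5898, -0.0556, 0.1372]
ee_rot: [-3.142, -0.0, 1.749]
wrist_force: [-0.2, 0.4, -0.4]
width: 0.0584
finger_force: 29.7
```

```bash
python3 - <<'E'
from h import *
from bench import robot, cam, status
goto(.5885,-.0566,.116,1.747)
s=cam.snapshot("wrist");cv2.imwrite("pics/w4.png",s["color"]);np.savez("pics/w4.npz",**s)
S=cam.snapshot("scene");np.savez("pics/s4.npz",**S)
a=cv2.resize(s["color"][170:350,170:400],(690,540));b=cv2.resize(S["color"][160:280,180:330],(750,600))
cv2.imwrite("pics/c4.png",cv2.resize(np.hstack([a,b[:540]]),None,fx=.55,fy=.55))
E
```

```text
at [ 0.5898 -0.0556  0.1372] [-3.1415e+00 -3.0000e-04  1.7488e+00] tool delta [-0.0008 -0.0015  0.0212] turn 0.002
```

View pics/c4.png

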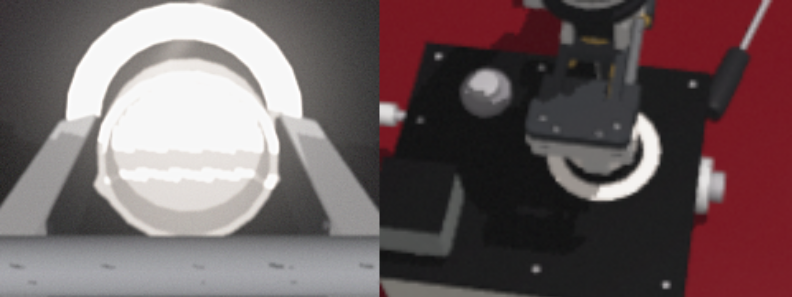

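The left crop shows the ring's outer arc spanning u = 66..301 with its top at row 3, and the dish at 97..278. The ring centre is therefore about 1.7 mm left of the dish.

```bash
python3 - <<'E'
from h import *
W=load("w4")
p=on(W,170+183.5/1.65,170+3/1.65,.11);c=p[:2]-.046*np.array([-.178,.984]);print(p.round(4),c.round(4))
d=on(W,170+188/1.65,170+148/1.65,.1472);print("dish rim ctr",d.round(4))
goto(*c,.117)
E
```

```text
[ 0.58   -0.0134  0.11  ] [ 0.5882 -0.0587]
dish rim ctr [ 0.5891 -0.0546  0.1472]
at [ 0.5907 -0.0563  0.1384] [3.1394e+00 6.0000e-04 1.7480e+00] tool delta [-0.0019 -0.0029  0.0214] turn None
```

nudge_tcp(
  steps={"aperture":[0.05, 0.05, 0.05, 0.05, 0.05, 0.05, 0.05], "sx":[-0.0012, 0, 0, 0, 0, 0, 0], "sy":[-0.0018, 0, 0, 0, 0, 0, 0], "sz":[0.004, 0.005, 0.005, 0.003, 0.001, 0, 0], "rz":[0, 0, 0, 0, 0, 0, 0]},
)

```text
time: 7.85
tool_pos: [0.5884, -0.058, 0.1189]
ee_rot: [-3.141, -0.0, 1.748]
wrist_force: [-0.3, -0.2, -0.1]
width: 0.0585
finger_force: 29.7
```

nudge_tcp(
  steps={"aperture":[0.05, 0.05], "sx":[0, 0], "sy":[0, 0], "sz":[0.001, 0], "rz":[0, 0]},
)

```text
time: 8.02
tool_pos: [0.5886, -0.058, 0.1181]
ee_rot: [3.141, 0.0, 1.748]
wrist_force: [-0.8, 0.3, -0.8]
width: 0.0585
finger_force: 29.7
```

nudge_tcp(
  steps={"aperture":[0.05, 0.05], "sx":[0, 0], "sy":[0, 0], "sz":[0.001, 0], "rz":[0, 0]},
)

```text
time: 8.18
tool_pos: [0.5885, -0.058, 0.117]
ee_rot: [3.141, -0.0, 1.748]
wrist_force: [-0.3, 0.2, -0.2]
width: 0.0586
finger_force: 29.7
```

nudge_tcp(
  steps={"aperture":[0.05, 0.05], "sx":[0, 0], "sy":[0, 0], "sz":[0.001, 0], "rz":[0, 0]},
)

```text
time: 8.35
tool_pos: [0.5887, -0.058, 0.1165]
ee_rot: [3.141, 0.0, 1.748]
wrist_force: [0.4, 0.3, 1.2]
width: 0.0583
finger_force: 29.7
```

nudge_tcp(
  steps={"aperture":[0.05, 0.05], "sx":[0, 0], "sy":[0, 0], "sz":[0.001, 0], "rz":[0, 0]},
)

```text
time: 8.52
tool_pos: [0.5887, -0.058, 0.1165]
ee_rot: [3.14, 0.0, 1.748]
wrist_force: [-1.6, -0.6, 5.2]
width: 0.0584
finger_force: 29.7
```

nudge_tcp(
  steps={"aperture":[0.062, 0.07, 0.078, 0.08, 0.08, 0.08, 0.08, 0.08, 0.08, 0.08, 0.08], "sx":[0, 0, 0, 0, 0, 0, 0, 0, 0, 0, 0], "sy":[0, 0, 0, 0, 0, 0, 0, 0, 0, 0, 0], "sz":[0, 0, 0, 0, 0, -0.01, -0.02, -0.03, -0.03, -0.01, 0], "rz":[0, 0, 0, 0, 0, 0, 0, 0, 0, 0, 0]},
)

```text
time: 9.43
tool_pos: [0.5904, -0.0584, 0.2197]
ee_rot: [3.134, 0.003, 1.748]
wrist_force: [0.5, -0.1, 0.2]
width: 0.0797
finger_force: 0.0
```

```bash
python3 - <<'E'
from h import *
from bench import robot, cam, status
s=cam.snapshot("wrist");np.savez("pics/w5.npz",**s);cv2.imwrite("pics/w5.png",s["color"])
goto(.487,.2275,.15,1.747)
E
```

```text
at [ 0.5892 -0.0582  0.2166] [3.1381e+00 1.3000e-03 1.7478e+00] tool delta [ 0.2993 -0.0506  0.0661] turn 0.001
```

View pics/w5.png

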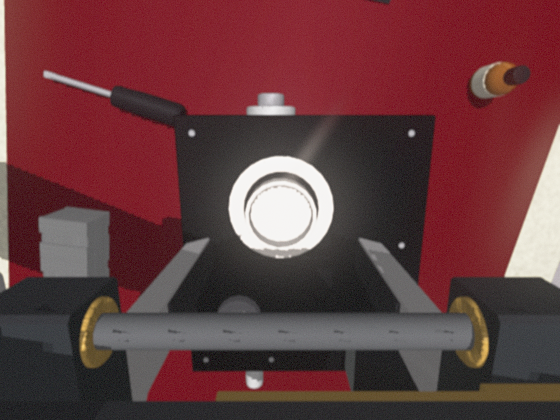

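The dish sits inside the ring. I'll check its centring numerically and measure the ring outline and the dish rim from this view.

```bash
python3 - <<'E'
from h import *
W=load("w5")
c,e=blob(W,281,206,56,200,255);p=on(W,*c,.11);print("ring",c,e,p.round(4))
for q in [(.5887,-.058),p[:2]]:
    a=np.array([proj(W,[q[0]+.03*np.cos(t),q[1]+.03*np.sin(t),.126]) for t in np.arange(0,6.28,.05)]);print("dish box at",np.round(q,4),a.min(0).round(1),a.max(0).round(1))
g=cv2.cvtColor(W["color"],cv2.COLOR_BGR2GRAY);print(g[155:262,282].tolist());print(g[216,224:340].tolist())
E
```

```text
ring [280.67437363 205.93626022] [ 99.78102112 104.66312408] [ 0.5876 -0.0562  0.11  ]
dish box at [ 0.5887 -0.058 ] [245.4 176.6] [317.8 246.8]
dish box at [ 0.5876 -0.0562] [244.4 174.2] [316.9 244.6]
[109, 195, 245, 248, 247, 246, 246, 246, 245, 245, 245, 245, 245, 245, 246, 244, 213, 138, 92, 91, 95, 103, 121, 150, 173, 199, 234, 246, 246, 238, 212, 202, 231, 244, 245, 245, 245, 245, 245, 244, 245, 245, 245, 245, 245, 245, 245, 245, 245, 245, 245, 245, 245, 245, 245, 245, 245, 245, 244, 245, 245, 245, 245, 245, 244, 245, 245, 244, 245, 245, 244, 245, 244, 244, 245, 244, 245, 245, 245, 244, 244, 244, 245, 245, 246, 240, 204, 175, 171, 171, 177, 203, 239, 246, 234, 194, 163, 161, 159, 160, 180, 206, 201, 135, 70, 60, 60]
[73, 64, 71, 66, 74, 136, 220, 247, 246, 244, 244, 244, 244, 244, 244, 245, 245, 245, 245, 242, 221, 221, 242, 246, 225, 165, 182, 239, 246, 245, 245, 245, 244, 244, 245, 244, 245, 245, 245, 244, 244, 244, 245, 245, 245, 244, 244, 245, 244, 245, 245, 245, 245, 244, 245, 244, 245, 245, 245, 245, 245, 245, 244, 244, 245, 244, 244, 245, 245, 245, 245, 244, 245, 245, 244, 244, 245, 245, 244, 245, 244, 244, 245, 245, 245, 246, 234, 178, 185, 239, 247, 242, 191, 185, 238, 246, 245, 245, 245, 244, 244, 244, 244, 244, 244, 245, 247, 241, 171, 85, 65, 69, 76, 74, 68, 69]
```

The dish lies flat, within the ring's 3 mm of play. Now to the cover.

nudge_tcp(
  steps={"aperture":[0.06, 0.06, 0.06, 0.06, 0.06, 0.06, 0.06, 0.06, 0.06, 0.06, 0.06, 0.06, 0.06, 0.06, 0.06, 0.06, 0.06], "sx":[0.012, 0.024, 0.024, 0.024, 0.024, 0.024, 0.024, 0.024, 0.024, 0.024, 0.024, 0.024, 0.018, 0.006, 0, 0, 0], "sy":[-0.002, -0.004, -0.004, -0.004, -0.004, -0.004, -0.004, -0.004, -0.004, -0.004, -0.004, -0.004, -0.004, 0, 0, 0, 0], "sz":[0, 0, 0, 0, 0, 0, 0, 0, 0, 0.01, 0.02, 0.02, 0.01, 0, 0, 0, 0], "rz":[0, 0, 0, 0, 0, 0, 0, 0, 0, 0, 0, 0, 0, 0, 0, 0, 0]},
)

```text
time: 10.9
tool_pos: [0.4871, 0.2278, 0.1556]
ee_rot: [3.14, 0.0, 1.747]
wrist_force: [-0.0, -0.4, -1.1]
width: 0.0601
finger_force: 0.0
```

```bash
python3 - <<'E'
from h import *
from bench import robot, cam, status
s=cam.snapshot("wrist");np.savez("pics/w6.npz",**s);cv2.imwrite("pics/w6.png",s["color"])
u,v=proj(s,[.487,.2278,.04]).round().astype(int);print(u,v)
c,e=blob(s,u,v,22,190,255);p=on(s,*c,.04);print("post",c,e,p.round(4))
u,v=proj(s,[.487,.2278,.012]).round().astype(int)
c,e=blob(s,u,v,60,0,75);print("cap",c,e,on(s,*c,.011).round(4))
goto(*p[:2],.017,1.747)
E
```

```text
284 208
post [282.36627769 208.77479935] [18.23715401 18.3598156 ] [0.4856 0.2265 0.04  ]
cap [282.4677887  201.36521149] [72.10097504 73.03245544] [0.4856 0.227  0.011 ]
at [0.4873 0.2278 0.1559] [3.1399e+00 1.0000e-04 1.7465e+00] tool delta [-0.0009 -0.0021  0.1389] turn -0.001
```

View pics/w6.png

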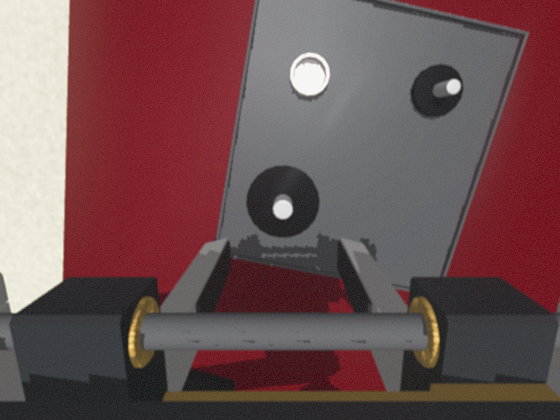

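The post (282,209) stands between the fingers with about 2 mm of offset to correct. I'll go down and grip it.

nudge_tcp(
  steps={"aperture":[0.06, 0.06, 0.06, 0.06, 0.06, 0.06, 0.06, 0.06, 0.06, 0.06], "sx":[-0.0006, 0, 0, 0, 0, 0, 0, 0, 0, 0], "sy":[-0.0015, 0, 0, 0, 0, 0, 0, 0, 0, 0], "sz":[0.01, 0.02, 0.025, 0.025, 0.025, 0.02, 0.01, 0.0035, 0, 0], "rz":[0, 0, 0, 0, 0, 0, 0, 0, 0, 0]},
)

```text
time: 11.78
tool_pos: [0.4861, 0.2277, 0.0177]
ee_rot: [3.139, -0.0, 1.747]
wrist_force: [-0.0, 0.3, 0.1]
width: 0.06
finger_force: 0.0
```

nudge_tcp(
  steps={"aperture":[0.03, 0.01, 0.01, 0.01, 0.01, 0.01, 0.01, 0.01, 0.01, 0.01], "sx":[0, 0, 0, 0, 0, 0, 0, 0, 0, 0], "sy":[0, 0, 0, 0, 0, 0, 0, 0, 0, 0], "sz":[0, 0, 0, 0, 0, 0, 0, 0, 0, 0], "rz":[0, 0, 0, 0, 0, 0, 0, 0, 0, 0]},
)

```text
time: 12.62
tool_pos: [0.4852, 0.2277, 0.0166]
ee_rot: [3.141, -0.0, 1.748]
wrist_force: [0.2, 0.0, 1.5]
width: 0.0172
finger_force: 30.0
```

nudge_tcp(
  steps={"aperture":[0.01, 0.01, 0.01, 0.01, 0.01, 0.01, 0.01, 0.01, 0.01, 0.01, 0.01, 0.01, 0.01], "sx":[0, 0, 0, 0, 0, 0, 0, -0.01, -0.02, -0.025, -0.025, -0.025, -0.025], "sy":[0, 0, 0, 0, 0, 0, 0, 0.001, 0.003, 0.0035, 0.0035, 0.0035, 0.0035], "sz":[-0.005, -0.015, -0.025, -0.03, -0.03, -0.03, -0.03, -0.02, -0.008, 0, 0, 0, 0], "rz":[0, 0, 0, 0, 0, 0, 0, 0, 0, 0, 0, 0, 0]},
)

```text
time: 13.7
tool_pos: [0.5256, 0.1018, 0.2096]
ee_rot: [-3.141, -0.0, 1.748]
wrist_force: [1.2, -0.5, -0.9]
width: 0.0171
finger_force: 30.0
```

nudge_tcp(
  steps={"aperture":[0.01, 0.01, 0.01, 0.01, 0.01, 0.01, 0.01, 0.01, 0.01, 0.01, 0.01, 0.01, 0.01], "sx":[-0.025, -0.025, -0.025, -0.025, -0.025, -0.025, -0.025, -0.025, -0.025, -0.017, -0.01, 0, 0], "sy":[0.0035, 0.0035, 0.0035, 0.0035, 0.0035, 0.0035, 0.0035, 0.0035, 0.0035, 0.0005, 0, 0, 0], "sz":[0, 0, 0, 0, 0, 0, 0, 0, 0, 0, 0, 0, 0], "rz":[0, 0, 0, 0, 0, 0, 0, 0, 0, 0, 0, 0, 0]},
)

```text
time: 14.78
tool_pos: [0.6012, -0.1392, 0.2093]
ee_rot: [-3.141, -0.001, 1.747]
wrist_force: [-1.0, 0.0, -0.7]
width: 0.0173
finger_force: 30.0
```

```bash
python3 - <<'E'
from h import *
from bench import robot, cam, status
s=cam.snapshot("wrist");np.savez("pics/w7.npz",**s);cv2.imwrite("pics/w7.png",s["color"])
p=status.get_obs()["tool_pos"]
a=np.array([proj(s,p+[.036*np.cos(t),.036*np.sin(t),-.005]) for t in np.arange(0,6.28,.05)]);print("cap box",a.min(0),a.max(0))
goto(.588,-.0585,.16,1.747)
E
```

```text
cap box [222.46049017 189.0242009 ] [347.78583454 307.41951231]
at [ 0.6013 -0.1386  0.2096] [-3.1416e+00 -1.1000e-03  1.7485e+00] tool delta [0.0811 0.0011 0.0496] turn 0.001
```

View pics/w7.png

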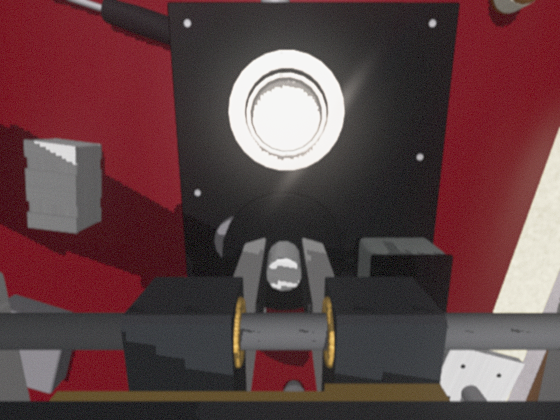

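The cover is held level at about (285,250) and the dish in its ring is at (287,112). I'll measure both.

```bash
python3 - <<'E'
from h import *
s=load("w7");g=cv2.cvtColor(s["color"],cv2.COLOR_BGR2GRAY)
print("col",g[45:175,286].tolist());print("row",g[112,225:350].tolist())
p=np.array([.6012,-.1389,.2095])
print("post top",proj(s,p+[0,0,.023]));a=np.array([proj(s,p+[.009*np.cos(t),.009*np.sin(t),.023]) for t in np.arange(0,6.28,.05)]);print(a.min(0),a.max(0))
print("post col",g[225:300,284].tolist());print("capcol",g[180:210,284].tolist());print("cap col300",g[180:210,300].tolist())
print("caprow",g[250,210:250].tolist())
for z,r in((.11,.046),(.11,.033),(.126,.03),(.126,.027)):
    a=np.array([proj(s,[.588+r*np.cos(t),-.0585+r*np.sin(t),z]) for t in np.arange(0,6.28,.02)]);print(z,r,a.min(0).round(1),a.max(0).round(1))
E
```

```text
col [75, 73, 71, 79, 138, 226, 249, 247, 246, 246, 246, 246, 246, 246, 246, 246, 246, 246, 246, 246, 247, 247, 229, 155, 95, 77, 100, 158, 235, 249, 247, 240, 193, 142, 131, 146, 163, 170, 175, 174, 193, 236, 247, 247, 246, 246, 246, 246, 246, 246, 246, 246, 246, 246, 246, 246, 246, 246, 246, 246, 246, 246, 246, 246, 246, 246, 246, 246, 246, 246, 246, 246, 246, 246, 246, 246, 246, 246, 246, 245, 246, 245, 245, 245, 246, 246, 245, 245, 245, 246, 245, 246, 245, 245, 245, 245, 245, 245, 245, 246, 245, 245, 246, 245, 241, 227, 228, 241, 243, 232, 211, 178, 189, 232, 246, 246, 245, 244, 244, 244, 244, 243, 243, 245, 228, 165, 104, 92, 95, 94]
row [70, 74, 90, 174, 243, 248, 246, 245, 245, 245, 245, 245, 245, 245, 245, 245, 246, 247, 246, 222, 153, 191, 244, 248, 246, 202, 139, 147, 215, 248, 248, 246, 246, 246, 246, 246, 246, 246, 246, 246, 246, 246, 246, 246, 246, 246, 246, 246, 246, 246, 246, 246, 246, 246, 246, 246, 246, 246, 246, 246, 246, 246, 246, 246, 246, 246, 246, 246, 246, 246, 246, 246, 246, 246, 246, 246, 245, 246, 246, 246, 246, 246, 246, 246, 246, 246, 246, 245, 246, 246, 24
[... 512 characters left out ...]
26, 126, 123, 122, 139, 180, 209, 220, 218, 190, 149, 125, 126, 113, 88, 57, 27, 31, 34, 17, 33, 29, 33, 31]
capcol [90, 91, 88, 89, 85, 88, 84, 81, 80, 82, 75, 71, 68, 68, 69, 69, 72, 58, 60, 54, 60, 53, 54, 51, 49, 48, 50, 43, 47, 51]
cap col300 [78, 69, 68, 73, 63, 61, 65, 62, 61, 62, 60, 59, 61, 56, 55, 53, 50, 62, 55, 56, 54, 48, 50, 48, 46, 52, 51, 45, 41, 51]
caprow [30, 23, 15, 18, 25, 40, 46, 72, 81, 83, 76, 76, 61, 37, 34, 34, 33, 32, 37, 35, 35, 34, 34, 30, 39, 31, 29, 24, 25, 13, 28, 41, 76, 114, 130, 128, 134, 132, 130, 134]
0.11 0.046 [227.7  48.3] [344.4 169.9]
0.11 0.033 [244.2  66.8] [327.9 153.9]
0.126 0.03 [245.8  67.3] [326.6 151.5]
0.126 0.027 [249.8  71.8] [322.5 147.5]
```

nudge_tcp(
  steps={"aperture":[0.01, 0.01, 0.01, 0.01, 0.01, 0.01, 0.01, 0.01, 0.01, 0.01, 0.01], "sx":[0.01, 0.02, 0.02, 0.015, 0.0108, 0.006, 0, 0, 0, 0, 0], "sy":[0, 0.0007, 0.001, 0, 0, 0, 0, 0, 0, 0, 0], "sz":[0, 0, 0.01, 0.01, 0.01, 0.01, 0.01, 0.006, 0.0035, 0, 0], "rz":[0, 0, 0, 0, 0, 0, 0, 0, 0, 0, 0]},
)

```text
time: 15.75
tool_pos: [0.5889, -0.0595, 0.1499]
ee_rot: [-3.142, 0.0, 1.747]
wrist_force: [-0.7, 0.6, -1.1]
width: 0.0177
finger_force: 30.0
```

```bash
python3 - <<'E'
from h import *
from bench import robot, cam, status
s=cam.snapshot("wrist");np.savez("pics/w8.npz",**s)
b=cv2.resize(s["color"][130:330,170:400],None,fx=3,fy=3,interpolation=cv2.INTER_CUBIC);cv2.imwrite("pics/w8.png",b)
goto(.5885,-.058,.134,1.747)
E
```

```text
at [ 0.5892 -0.0595  0.1504] [3.1408e+00 3.0000e-04 1.7467e+00] tool delta [ 0.0016 -0.0004  0.0164] turn -0.0
```

View pics/w8.png

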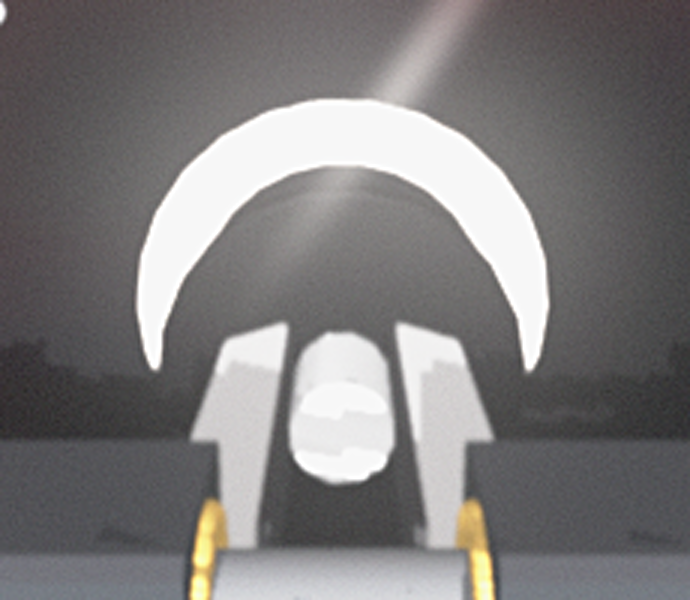

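The white ring is centred at crop u = 342.5 with its outer top at row 97. The cap's far edge is the faint arc at row ~188, and the post is centred at u = 342, so the sideways alignment is good. Next, the fore-aft offset.

```bash
python3 - <<'E'
from h import *
s=load("w8");xt=np.array([-.176,.984]);g=cv2.GaussianBlur(cv2.cvtColor(s["color"],cv2.COLOR_BGR2GRAY),(5,1),0)
for u in(275,284,293): print(u,g[158:205,u].tolist())
f=lambda u,v,z:on(s,170+u/3,130+v/3,z)[:2]
r=f(342.5,97,.11)-.046*xt;print("ring",r.round(4))
c=f(344,188,.1452)-.036*xt;print("cap",c.round(4),"ahead of ring",round((c-r)@xt,4))
b=f(342,483,.1732)+.009*xt;print("post top",b.round(4),round((b-r)@xt,4))
E
```

```text
275 [125, 126, 124, 122, 132, 213, 255, 249, 247, 247, 247, 247, 247, 247, 247, 247, 247, 247, 247, 247, 247, 247, 247, 247, 247, 248, 252, 241, 162, 146, 151, 154, 157, 155, 156, 157, 164, 166, 166, 161, 161, 160, 160, 156, 155, 152, 150]
284 [126, 127, 126, 125, 143, 235, 254, 248, 247, 247, 247, 247, 247, 247, 247, 247, 247, 247, 247, 247, 247, 247, 247, 247, 248, 249, 253, 209, 177, 178, 176, 176, 170, 169, 164, 163, 166, 163, 155, 151, 149, 146, 143, 142, 137, 135, 134]
293 [144, 150, 154, 156, 165, 227, 254, 248, 247, 247, 247, 247, 247, 247, 247, 247, 247, 247, 247, 247, 247, 247, 247, 247, 247, 248, 251, 249, 175, 149, 148, 147, 143, 140, 134, 134, 137, 143, 139, 134, 133, 131, 131, 133, 129, 131, 128]
ring [ 0.5883 -0.0579]
cap [ 0.5891 -0.061 ] ahead of ring -0.0032
post top [ 0.5886 -0.061 ] -0.0031
```

Cap and dish are both about 3 mm behind the ring's centre, so they are aligned with each other. I'll lower straight down, watching force and height.

nudge_tcp(
  steps={"aperture":[0.01, 0.01, 0.01, 0.01, 0.01], "sx":[0, 0, 0, 0, 0], "sy":[0, 0, 0, 0, 0], "sz":[0.004, 0.003, 0.002, 0, 0], "rz":[0, 0, 0, 0, 0]},
)

```text
time: 16.22
tool_pos: [0.5886, -0.0588, 0.1407]
ee_rot: [-3.141, -0.0, 1.748]
wrist_force: [0.6, 0.4, -0.1]
width: 0.0171
finger_force: 30.0
```

nudge_tcp(
  steps={"aperture":[0.01, 0.01, 0.01, 0.01], "sx":[0, 0, 0, 0], "sy":[0, 0, 0, 0], "sz":[0.002, 0.002, 0, 0], "rz":[0, 0, 0, 0]},
)

```text
time: 16.55
tool_pos: [0.5886, -0.0587, 0.1367]
ee_rot: [-3.141, -0.0, 1.748]
wrist_force: [0.5, -0.2, -0.8]
width: 0.0173
finger_force: 30.0
```

nudge_tcp(
  steps={"aperture":[0.01, 0.01, 0.01, 0.01], "sx":[0, 0, 0, 0], "sy":[0, 0, 0, 0], "sz":[0.001, 0.0005, 0, 0], "rz":[0, 0, 0, 0]},
)

```text
time: 16.88
tool_pos: [0.5888, -0.0588, 0.1354]
ee_rot: [3.142, -0.0, 1.748]
wrist_force: [0.7, -0.4, -0.6]
width: 0.0173
finger_force: 30.0
```

nudge_tcp(
  steps={"aperture":[0.01, 0.01, 0.01], "sx":[0, 0, 0], "sy":[0, 0, 0], "sz":[0.001, 0, 0], "rz":[0, 0, 0]},
)

```text
time: 17.13
tool_pos: [0.5887, -0.0587, 0.1344]
ee_rot: [-3.141, -0.0, 1.748]
wrist_force: [0.1, -0.2, -0.2]
width: 0.0173
finger_force: 30.0
```

nudge_tcp(
  steps={"aperture":[0.01, 0.01, 0.01], "sx":[0, 0, 0], "sy":[0, 0, 0], "sz":[0.001, 0, 0], "rz":[0, 0, 0]},
)

```text
time: 17.38
tool_pos: [0.5889, -0.0588, 0.1336]
ee_rot: [3.141, 0.0, 1.748]
wrist_force: [1.0, 0.1, 0.6]
width: 0.0175
finger_force: 30.0
```

nudge_tcp(
  steps={"aperture":[0.01, 0.01, 0.01], "sx":[0, 0, 0], "sy":[0, 0, 0], "sz":[0.001, 0, 0], "rz":[0, 0, 0]},
)

```text
time: 17.63
tool_pos: [0.589, -0.0588, 0.1336]
ee_rot: [3.141, 0.0, 1.748]
wrist_force: [-2.4, 1.4, 4.5]
width: 0.0175
finger_force: 30.0
```

nudge_tcp(
  steps={"aperture":[0.02, 0.03, 0.04, 0.05, 0.05, 0.05, 0.05, 0.05, 0.05, 0.05, 0.05, 0.05, 0.05, 0.05, 0.05, 0.05, 0.05, 0.05, 0.05, 0.05], "sx":[0, 0, 0, 0, 0, 0, 0, 0, 0, -0.01, -0.024, -0.024, -0.024, -0.024, -0.024, -0.024, -0.024, -0.0158, 0, 0], "sy":[0, 0, 0, 0, 0, 0, 0, 0, 0, -0.002, -0.004, -0.004, -0.004, -0.004, -0.004, -0.004, -0.0035, -0.001, 0, 0], "sz":[0, 0, 0, 0, 0, -0.01, -0.02, -0.03, -0.02, 0, 0, 0, 0, 0, 0, 0, 0, 0, 0, 0], "rz":[0, 0, 0, 0, 0, 0, 0, 0, 0, 0, 0, 0, 0, 0, 0, 0, 0, 0, 0, 0]},
)

```text
time: 19.3
tool_pos: [0.5926, -0.2552, 0.2116]
ee_rot: [-3.141, -0.002, 1.747]
wrist_force: [0.7, 0.8, 0.0]
width: 0.0498
finger_force: 0.0
```

```bash
python3 - <<'E'
from h import *
from bench import robot, cam, status
s=cam.snapshot("wrist");np.savez("pics/w9.npz",**s);S=cam.snapshot("scene")
T=cam.snapshot("top");np.savez("pics/t9.npz",**T)
b=cv2.resize(S["color"][150:290,160:330],(680,560),interpolation=cv2.INTER_CUBIC)
a=cv2.resize(s["color"],None,fx=.8,fy=.8);a=cv2.copyMakeBorder(a,0,560-a.shape[0],0,0,cv2.BORDER_CONSTANT)
c=np.hstack([a,b]);cv2.imwrite("pics/w9.png",cv2.resize(c,(790,int(790*c.shape[0]/c.shape[1]))))
print(proj(s,[.593,-.255,.075]),c.shape);goto(.593,-.255,.066,1.747)
E
```

```text
[284.89836202 202.69640609] (560, 1128, 3)
at [ 0.593  -0.2536  0.2125] [ 3.1414e+00 -6.0000e-04  1.7493e+00] tool delta [-0.0015 -0.0003  0.1465] turn 0.002
```

View pics/w9.png

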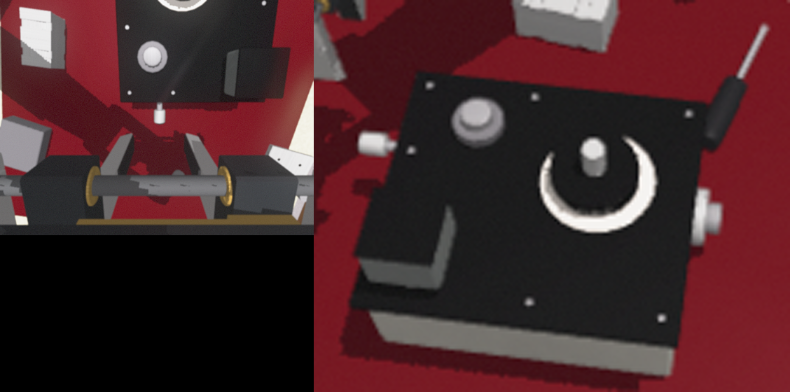

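The cover sits level on the dish, the knob is at about (285,205) and the button at (271,102) in wrist pixels. I have now viewed 12 pictures, which is over the limit of 10, so the rest is by numbers only.

```bash
python3 - <<'E'
from h import *
s=load("w9");g=cv2.cvtColor(s["color"],cv2.COLOR_BGR2GRAY)
for r in range(178,226,3): print(r,g[r,268:302:2].tolist())
c,e=blob(s,284,208,16,150,255);k=on(s,*c,.080);print("knob",c,e,k.round(4))
c,e=blob(s,271,101,20,190,255);print("btn",c,e,on(s,*c,.12).round(4))
c,e=blob(s,271,101,34,110,255);print("housing",c,e,on(s,*c,.115).round(4))
T=load("top0");print(two(s,blob(s,271,101,20,190,255)[0],T,(331.3,191.5)))
goto(*k[:2],.066,1.747)
E
```

```text
178 [41, 44, 42, 39, 44, 43, 44, 48, 40, 54, 46, 44, 50, 53, 51, 43, 48]
181 [38, 45, 40, 40, 40, 39, 45, 45, 47, 49, 46, 46, 40, 45, 45, 40, 45]
184 [44, 52, 44, 46, 47, 48, 83, 105, 107, 118, 111, 64, 42, 47, 47, 48, 40]
187 [43, 46, 43, 46, 47, 48, 116, 178, 168, 180, 160, 66, 45, 50, 47, 45, 47]
190 [52, 41, 48, 52, 47, 45, 120, 189, 202, 194, 159, 70, 39, 44, 46, 49, 47]
193 [52, 55, 55, 40, 57, 59, 124, 186, 202, 194, 161, 77, 52, 37, 45, 49, 45]
196 [66, 64, 69, 82, 131, 147, 151, 176, 191, 186, 165, 148, 152, 105, 70, 66, 66]
199 [74, 72, 71, 99, 171, 200, 220, 232, 239, 234, 229, 223, 205, 144, 65, 71, 67]
202 [68, 78, 66, 101, 175, 205, 221, 233, 236, 234, 231, 221, 202, 148, 71, 69, 61]
205 [70, 67, 70, 99, 180, 206, 224, 234, 236, 233, 229, 221, 200, 141, 70, 64, 69]
208 [71, 73, 67, 99, 180, 211, 225, 234, 236, 233, 228, 221, 196, 134, 67, 69, 67]
211 [66, 69, 67, 97, 183, 211, 224, 233, 236, 233, 226, 218, 194, 131, 67, 66, 73]
214 [65, 70, 66, 101, 182, 213, 225, 234, 235, 232, 224, 216, 187, 123, 66, 68, 59]
217 [68, 68, 69, 88, 175, 216, 229, 232, 234, 230, 225, 216, 182, 114, 73, 66, 68]
220 [65, 65, 69, 65, 81, 114, 136, 160, 172, 160, 143, 118, 86, 63, 68, 69, 64]
223 [69, 72, 69, 65, 67, 65, 61, 55, 61, 59, 67, 65, 58, 66, 63, 62, 70]
knob [284.41188622 206.51506329] [21.74554253 30.95868301] [ 0.593  -0.2576  0.08  ]
btn [271.12940979  99.47214699] [31.16362953 33.35774231] [ 0.5667 -0.1681  0.12  ]
housing [271.61069489 100.78437042] [53.34810638 56.18024063] [ 0.5669 -0.1686  0.115 ]
(array([ 0.56605269, -0.16795914,  0.11304087]), np.float64(0.0008844828699452816))
at [ 0.593  -0.2536  0.2125] [ 3.1414e+00 -6.0000e-04  1.7493e+00] tool delta [-0.0041 -0.0008  0.1465] turn 0.002
```

nudge_tcp(
  steps={"aperture":[0.05, 0.05, 0.05, 0.05, 0.05, 0.05, 0.05, 0.05, 0.05, 0.05], "sx":[-0.0033, 0, 0, 0, 0, 0, 0, 0, 0, 0], "sy":[-0.0006, 0, 0, 0, 0, 0, 0, 0, 0, 0], "sz":[0.01, 0.02, 0.025, 0.025, 0.02, 0.02, 0.015, 0.0105, 0, 0], "rz":[0, 0, 0, 0, 0, 0, 0, 0, 0, 0]},
)

```text
time: 20.28
tool_pos: [0.5927, -0.2576, 0.0665]
ee_rot: [-3.141, -0.001, 1.749]
wrist_force: [0.4, 0.6, 0.7]
width: 0.0503
finger_force: 0.0
```

nudge_tcp(
  steps={"aperture":[0.01, 0.01, 0.01, 0.01, 0.01, 0.01, 0.01], "sx":[0, 0, 0, 0, 0, 0, 0], "sy":[0, 0, 0, 0, 0, 0, 0], "sz":[0, 0, 0, 0, 0, 0, 0], "rz":[0, 0, 0, 0, 0, 0, 0]},
)

```text
time: 20.87
tool_pos: [0.594, -0.2584, 0.0677]
ee_rot: [3.139, 0.001, 1.748]
wrist_force: [2.0, 1.1, 0.9]
width: 0.0183
finger_force: 30.0
```

nudge_tcp(
  steps={"aperture":[0.01, 0.01, 0.01, 0.01, 0.01, 0.01, 0.01, 0.01, 0.01, 0.01, 0.01, 0.01, 0.01], "sx":[-0.002, -0.002, -0.002, -0.002, -0.002, -0.002, -0.002, -0.002, -0.002, -0.002, 0, 0, 0], "sy":[0, 0, 0, 0, 0, 0, 0, 0, 0, 0, 0, 0, 0], "sz":[0, 0, 0, 0, 0, 0, 0, 0, 0, 0, 0, 0, 0], "rz":[0, 0, 0, 0, 0, 0, 0, 0, 0, 0, 0, 0, 0]},
)

```text
time: 21.95
tool_pos: [0.5975, -0.2782, 0.0677]
ee_rot: [3.139, 0.0, 1.748]
wrist_force: [3.7, 2.0, 3.4]
width: 0.0181
finger_force: 30.0
```

nudge_tcp(
  steps={"aperture":[0.02, 0.035, 0.05, 0.05, 0.05, 0.05, 0.05, 0.05, 0.05, 0.05, 0.05, 0.05, 0.05], "sx":[0, 0, 0, 0, 0, 0, 0, 0, 0, 0, 0, 0, 0], "sy":[0, 0, 0, 0, 0, 0, 0, 0, 0, 0, 0, 0, 0], "sz":[0, 0, 0, 0, 0, -0.015, -0.025, -0.03, -0.03, -0.03, -0.015, 0, 0], "rz":[0, 0, 0, 0, 0, 0, 0, 0, 0, 0, 0, 0, 0]},
)

```text
time: 23.03
tool_pos: [0.5964, -0.2784, 0.2124]
ee_rot: [3.141, 0.001, 1.747]
wrist_force: [-0.0, -0.4, 0.1]
width: 0.0502
finger_force: 0.0
```

```bash
python3 - <<'E'
from h import *
from bench import robot, cam, status
s=cam.snapshot("wrist");np.savez("pics/w10.npz",**s);g=cv2.cvtColor(s["color"],cv2.COLOR_BGR2GRAY)
u,v=proj(s,[.5968,-.277,.08]).round().astype(int);print(u,v)
c,e=blob(s,u,v,20,190,255);print("knob",c,e,on(s,*c,.08).round(4))
print("along rod",g[v-45:v+18,u].tolist())
u,v=proj(s,[.5667,-.1681,.12]).round().astype(int)
c,e=blob(s,u,v,20,190,255);print("btn",c,e,on(s,*c,.12).round(4))
goto(.567,-.168,.15,1.747)
E
```

```text
285 202
knob [284.80349541 203.76181602] [21.94893456 24.85493279] [ 0.5969 -0.2786  0.08  ]
along rod [122, 111, 83, 89, 155, 197, 209, 209, 210, 209, 208, 206, 203, 206, 205, 202, 206, 203, 200, 204, 205, 199, 199, 202, 199, 204, 199, 193, 197, 200, 202, 200, 198, 198, 194, 185, 198, 225, 235, 238, 236, 237, 236, 236, 234, 235, 235, 234, 233, 235, 233, 234, 235, 235, 232, 233, 235, 232, 219, 160, 96, 58, 52]
btn [271.24182129  65.33355141] [31.94003296 35.08392715] [ 0.5665 -0.1675  0.12  ]
at [ 0.5957 -0.2779  0.2104] [-3.1396e+00 -1.3000e-03  1.7475e+00] tool delta [ 0.1132 -0.0088  0.0605] turn 0.0
```

The knob moved 20.4 mm, so the rod is at its middle click. Now the button.

nudge_tcp(
  steps={"aperture":[0.03, 0, 0, 0, 0, 0, 0, 0, 0, 0, 0, 0, 0], "sx":[0.01, 0.02, 0.02, 0.02, 0.02, 0.015, 0.0096, 0, 0, 0, 0, 0, 0], "sy":[-0.001, -0.002, -0.002, -0.002, -0.0014, 0, 0, 0, 0, 0, 0, 0, 0], "sz":[0, 0, 0, 0, 0, 0.005, 0.015, 0.02, 0.02, 0.0115, 0.005, 0, 0], "rz":[0, 0, 0, 0, 0, 0, 0, 0, 0, 0, 0, 0, 0]},
)

```text
time: 24.17
tool_pos: [0.5678, -0.1666, 0.1353]
ee_rot: [-3.141, -0.0, 1.748]
wrist_force: [-0.1, -0.7, 0.2]
width: 0.0006
finger_force: 0.0
```

nudge_tcp(
  steps={"aperture":[0, 0, 0, 0, 0], "sx":[0, 0, 0, 0, 0], "sy":[0, 0, 0, 0, 0], "sz":[0.004, 0.004, 0.002, 0, 0], "rz":[0, 0, 0, 0, 0]},
)

```text
time: 24.58
tool_pos: [0.5686, -0.167, 0.1263]
ee_rot: [3.14, 0.001, 1.748]
wrist_force: [1.3, -1.0, 2.4]
width: 0.0007
finger_force: 1.0
```

nudge_tcp(
  steps={"aperture":[0, 0, 0, 0], "sx":[0, 0, 0, 0], "sy":[0, 0, 0, 0], "sz":[0.002, 0.002, 0, 0], "rz":[0, 0, 0, 0]},
)

```text
time: 24.92
tool_pos: [0.5686, -0.167, 0.1223]
ee_rot: [3.14, 0.001, 1.748]
wrist_force: [1.4, -1.2, 3.5]
width: 0.0005
finger_force: 1.9
```

nudge_tcp(
  steps={"aperture":[0, 0, 0, 0], "sx":[0, 0, 0, 0], "sy":[0, 0, 0, 0], "sz":[0.001, 0.001, 0, 0], "rz":[0, 0, 0, 0]},
)

```text
time: 25.25
tool_pos: [0.5687, -0.167, 0.1222]
ee_rot: [3.139, 0.002, 1.748]
wrist_force: [-0.4, 0.5, 11.0]
width: 0.0006
finger_force: 5.2
```

Bottomed: 11 N and no further travel. I'll release and verify.

nudge_tcp(
  steps={"aperture":[0, 0, 0, 0, 0, 0, 0, 0, 0, 0, 0, 0, 0, 0], "sx":[0, 0, 0, 0, 0, 0, -0.02, -0.03, -0.03, -0.03, -0.02, 0, 0, 0], "sy":[0, 0, 0, 0, 0, 0, 0, 0, 0, 0, 0, 0, 0, 0], "sz":[0.001, 0, -0.004, -0.01, -0.02, -0.03, -0.03, 0, 0, 0, 0, 0, 0, 0], "rz":[0, 0, 0, 0, 0, 0, 0, 0, 0, 0, 0, 0, 0, 0]},
)

```text
time: 26.42
tool_pos: [0.5904, -0.2935, 0.2116]
ee_rot: [-3.14, -0.002, 1.748]
wrist_force: [-0.7, 0.5, 0.9]
width: 0.0006
finger_force: 0.0
```

```bash
python3 - <<'E'
from h import *
from bench import robot, cam, status
s=cam.snapshot("wrist")
u,v=proj(s,[.5975,-.278,.08]).round().astype(int);print(u,v)
c,e=blob(s,u,v,20,190,255) if 20<v<390 else (None,None);print("knob",c,e,None if c is None else on(s,*c,.08).round(4))
for n in("scene","top"):
    a=cam.snapshot(n);z=load(("scene" if n=="scene" else "top")+"0")
    p=proj(a,[.5885,-.0587,.157]).round().astype(int);c,e=blob(a,p[0],p[1],8,120,255);print(n,p,"post",c,e,on(a,*c,.157).round(4))
E
```

```text
295 189
knob [294.02308846 189.9238205 ] [21.09618759 25.17287827] [ 0.5967 -0.2787  0.08  ]
scene [259 202] post [259.65707111 204.61796951] [ 8.5536375  12.03777409] [ 0.5941 -0.0562  0.157 ]
top [292 182] post [292.70889187 182.78398228] [7.48292685 7.62026215] [ 0.5862 -0.0595  0.157 ]
```

```bash
python3 -c "
from bench import robot, cam, status
print(robot.close_job())"
```

```text
the job is handed in; nothing more can be done
None
```

I handed the job in at about 26.6 s with all four steps done by my measurements (dish in the ring, cover seated level, rod at the middle click, button pressed to its stop and the finger lifted clear); `close_job` gave no verdict, I did not check that the button came back up, and I viewed 12 pictures, over the limit of 10.

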